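# Find the spindle in the lidded parts tins

### The job

A black stepped spindle is in one of the two square lidded tins: open the tins one at a time until you find it and lay any lid you take off flat on the bench, knob up. Take the spindle out and stand it upright in the shallow tray.

Things in the scene. Friction and masses are not known exactly. Their poses are not given: they have to be found in the camera images.
- lid_1: Loose square metal lid of one tin, 104 x 104 mm, 90 g. Origin: centre of the flange's underside, z up, x and y along the edges. Flange z 0 to 6 mm; upright round black knob in the middle, 19 mm thick, z 6 to 36 mm; below, an 87 mm square plug to z = -6 mm, 3.5 mm play each side in the tin; off the tin it lies flat on the plug. Starts centred on its tin, origin at rim height, 64 mm up.
- lid_2: Lid of the other tin, just like lid_1. The tins look alike and are fixed: open-topped, square, sheet metal, 100 x 100 x 64 mm, walls and floor 3 mm. One holds the spindle, the other an aluminium clevis 44 mm long; which varies. Tins and tray stand in a row across the bench, in any order; in front of each, the bench is clear for 130 mm towards the robot.
- spindle: Black plastic stepped spindle, 55 mm high, 28 g, standing within 12 mm of the middle of one of the tins (some 28 mm free beside the stem for each finger). Origin: centre of its foot's underside, z up along the spindle. Its foot is a disc 33 mm across; the round stem above it thins in steps upward; grasp its upper half, 10 to 20 mm thick.
- tray: Shallow open square tray of dark metal, 110 x 110 x 16 mm, walls and floor 3 mm, fixed to the bench. Origin: centre of its underside on the bench, z up; the inner floor is 3 mm above it.
There are look-alikes about, which are no part of the job. Leave any orange look-alike of the lid_2 alone.

How it is judged:
By the outcome, as a careful person would: the job done as asked, in the order asked, and still so for the second after the job is handed in, with the robot touching nothing.
It also fails if it takes over 67 s, if anything falls off the work surface, if the arm or the gripper's body presses on something with over 40 N, if the wrist force passes 120 N, or if a joint passes its speed limit or range.

### The arm

A 6-joint arm with a two-finger parallel gripper is mounted at the origin on a cart in front of the work surface, level with it; the furniture and walls round the work are solid. World frame = base frame: x ahead of the robot, y to its left, z up, the work surface at z = 0. Lengths are in mm, angles in rad, forces in N, time in s.
With the tool pointing down it reaches from about 375 to 925 mm from the base axis. Payload 5.7 kg.
Tool frame: the origin (TCP) lies where the fingers leave the gripper's body, on its centre line; the fingertips stand 80 mm ahead of it and the grasp point (between the pads) lies 61 mm ahead of it; z points along the fingers, y is the line along which they close (so a half turn about z gives the same grasp; the last joint's range is limited). The gripper opens to 88 mm and grips with 3 to 60 N. Pads are 20 mm wide; open, the fingers measure 115 mm over their backs; the gripper's body (75 mm by 178 mm) begins 61 mm behind the grasp point.
Start: joints at [-1.366, 0.359, 1.51, -0, 1.272, -0.115], TCP at [188.612, -569.559, 302.623] pointing down, gripper open.
Joint ranges: [-2.97, 2.97], [-1.01, 2.36], [0.21, 2.38], [-0.96, 4.11], [0.2, 2.71], [-2.98, 2.98]. Speed limits (rad/s): [2.39, 2.39, 3.14, 3.14, 3.14, 3.14].

### API

Orientations are given as a unit quaternion [w, x, y, z].
In Python, from station import bot, capture, camera_params, models gives the robot as it stands.
- The arm moves only by the shell command python3 -m pendant 'ROWS' [FORCE]. ROWS is JSON, a list of rows, each a list of 3 entries, a list of its own where there are three numbers: the shift along the world's x, y, z normalised to -1 to 1, where 1 is 0.03 m, then the turn, a rotation vector about the world's x, y, z normalised to -1 to 1, where 1 is 6 degrees, then the closure, from 0 (fully open) to 1 (shut). In form: [[[tx, ty, tz], [rx, ry, rz], grip], ...]. A call has 1 to 8 rows; each row shifts and turns the commanded pose from where the row before left it; what a row does not reach is not made up. A row lasts 1/12 s, in which the tool goes at most 41.7 mm and 7.16 degrees, less where a joint would pass 70% of its speed; a pose out of reach is approached as far as the arm can. A call with a number of a shift or a turn outside -1 to 1 is refused whole. A call with a gripper value outside its range is refused whole. The fingers move at their own pace and stop on an object; FORCE is the grip in N (left out, the last holds). Time passes only in rows, so rows that do not move let the fingers close. It gives the time, the measured TCP pose, the force, the opening and the grip force at its end, in the units of the state.
- bot.get_state(): the state, without advancing time (a new reading comes with each control period).
- capture(name): name is "scene" or "top"; returns the picture (420x560x3 uint8, blue, green, red); there is no depth.
- camera_params(name): a dict with "vfov" (degrees; the focal length in pixels is half the picture's height over the tangent of half this angle, whatever the lens; pixels are square), "cx", "cy" (the principal point, pixels), "view" (4x4, takes a point from world to camera coordinates). Camera axes: x right, y down, z forward; pixel columns grow to the right and rows downward; lengths in mm; the calibration is good to about 2 mm. A picture is of the moment at which its call begins. camera_params takes no time and is no camera call.
- bot.job_done(): hands the job in; it is judged then, once.
Trained networks look in the newest picture that a camera, given by its name, has taken for a name from the list of things; names that differ only in an ending like _2 or _b are one class to them, and where a whole thing is asked for, a point or a joint stands for the part that bears it (a point fixed in the world has none). Each returns a list of dicts, best first, with "confidence" (0 to 1); they miss things now and then, are a little off and sometimes report something else, mostly with a low value. They report only what shows in the picture. A call takes as long as a camera call. They do not tell look-alikes from the thing itself.
- models.regions_of(name, camera): "pixels" (420x560 bool, what is visible of it) and "rect" ([left, top, width, height] in pixels, round what is visible of it).
The state is a dict: "time": time; "q": joint angles; "joint_vel": joint speeds; "joint_efforts": joint torques, N m; "position": TCP position; "orientation": TCP orientation; "force": force on the tool from outside, world axes, zero at the start; "wrist_torque": the same for the moment, N m; "grip_width": finger opening in mm; "grip_force": force on a finger pad.
Only numpy, scipy, OpenCV 4.12 (cv2) and the standard library are available. Lean on these libraries where they do the work, as an engineer would, in place of code of your own. Each camera call takes 0.05 s, during which the arm holds its last target. There are 200 camera calls.

## Working session

There is one attempt and no reset: what is moved stays moved. The work goes in short steps, Python scripts to look and compute and a shell command to move; the robot and the scene stay as the last step left them, time stands still between calls to the robot, and variables do not carry over. Pictures are saved under pics/ and viewed, at most 10 in all, crops included, and the job is handed in when it is done.

```bash
mkdir -p pics; ls; cat > h.py <<'E'
import numpy as np, cv2
from station import bot, capture, camera_params, models
def K(n):
    p=camera_params(n); f=210/np.tan(np.radians(p['vfov'])/2); return f,p['cx'],p['cy'],np.array(p['view'])
def ray(n,u,v):
    f,cx,cy,V=K(n); R,t=V[:3,:3],V[:3,3]
    d=R.T@np.array([(u-cx)/f,(v-cy)/f,1]); return -R.T@t,d
def at(n,u,v,z):
    o,d=ray(n,u,v); return o+d*(z-o[2])/d[2]
def proj(n,P):
    f,cx,cy,V=K(n); c=V[:3,:3]@np.array(P)+V[:3,3]; return np.array([f*c[0]/c[2]+cx,f*c[1]/c[2]+cy])
def tri(*obs):
    A=np.zeros((3,3));b=np.zeros(3)
    for n,u,v in obs:
        o,d=ray(n,u,v); d=d/np.linalg.norm(d); M=np.eye(3)-np.outer(d,d); A+=M;b+=M@o
    return np.linalg.solve(A,b)
E
python3 - <<'E'
from h import *
for n in('scene','top'):
    im=capture(n); cv2.imwrite(f'pics/{n}0.png',im)
    print(n,np.round(K(n)[3],3).tolist(),K(n)[:3])
    for t in('lid_1','tray','spindle'):
        for r in models.regions_of(t,n):
            m=r['pixels'];ys,xs=np.nonzero(m);print(n,t,round(r['confidence'],2),r['rect'],xs.mean().round(1),ys.mean().round(1),len(xs))
print(bot.get_state())
E
```

```text
pics
scene [[-0.819, -0.573, -0.013, 432.908], [-0.41, 0.601, -0.687, 251.358], [0.402, -0.557, -0.727, 705.517], [0.0, 0.0, 0.0, 1.0]] (np.float64(395.02645108696026), 282.02227900810715, 212.48892503637575)
scene lid_1 0.97 [124.4, 241.0, 73.8, 56.5] 162.5 268.8 2570
scene lid_1 0.78 [338.1, 166.1, 49.2, 33.6] 363.9 183.6 1114
scene lid_1 0.56 [228.3, 180.3, 64.6, 51.5] 261.3 206.0 1623
scene tray 0.76 [287.7, 136.1, 57.8, 37.4] 314.1 154.6 1263
top [[-0.013, -1.0, -0.018, 26.732], [-0.997, 0.014, -0.071, 538.431], [0.071, 0.017, -0.997, 1425.41], [0.0, 0.0, 0.0, 1.0]] (np.float64(528.5656405277348), 271.6490169471738, 216.1582991312847)
top lid_1 0.78 [248.8, 183.9, 43.3, 42.9] 270.7 202.9 1536
top lid_1 0.73 [343.6, 229.9, 49.2, 45.9] 365.4 251.5 1410
top lid_1 0.57 [156.7, 162.1, 45.6, 42.0] 180.0 183.5 1518
top lid_1 0.48 [355.3, 167.2, 40.4, 43.6] 374.4 190.0 1683
top tray 0.74 [354.3, 167.0, 43.8, 45.1] 374.5 190.2 1694
{'time': 0.4, 'q': array([-1.36609659e+00,  3.58906207e-01,  1.51053330e+00,  2.57307369e-05,
        1.27251425e+00, -1.15111305e-01]), 'joint_vel': array([-0.0007095 , -0.00165168, -0.00129945, -0.00026945,  0.00312111,
       -0.00087542]), 'joint_efforts': array([-1.32134865e-04, -5.14788437e+01, -2.70722866e+01,  6.75093010e-02,
        2.84336891e-02, -7.58734473e-05]), 'position': array([ 188.6065186 , -569.48681155,  302.50864418]), 'orientation': array([-1.80921160e-04,  9.87242917e-01,  1.59221196e-01,  4.19928709e-06]), 'force': array([-0.57278688,  0.66619925,  0.06084935]), 'wrist_torque': array([0.02739074, 0.01885802, 0.0170742 ]), 'grip_force': 0.0, 'grip_width': 87.78071505772459}
```

```bash
python3 - <<'E'
import cv2
a=cv2.imread('pics/top0.png');b=cv2.imread('pics/scene0.png')
cv2.imwrite('pics/top0c.png',cv2.resize(a[140:320,110:430],(800,450),interpolation=cv2.INTER_CUBIC))
E
```

```text
(no output)
```

View pics/top0c.png

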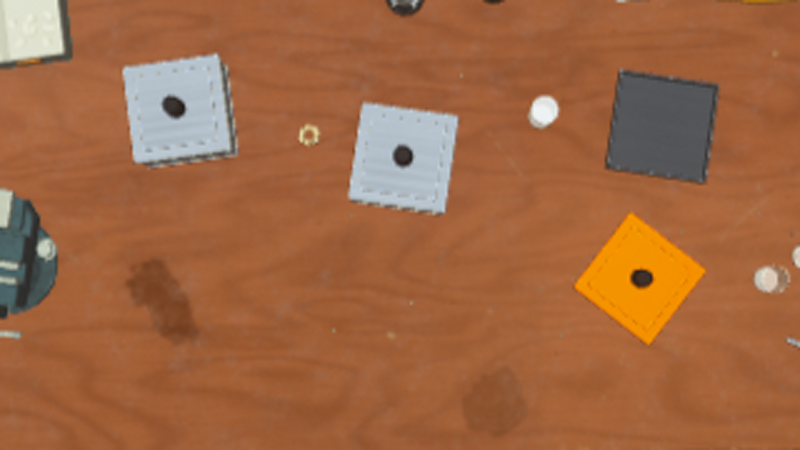

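View pics/scene0.png

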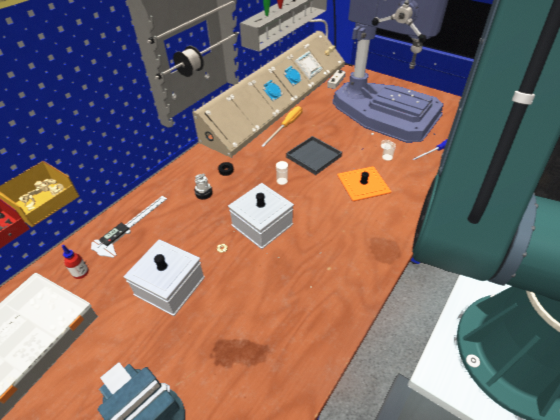

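Top crop: two grey lidded tins (full-picture about (180,183) and (271,203)), tray at (374,190), and an orange decoy lid at (366,251). The scene view agrees: the tins are at (164,275) and (262,213).

```bash
cat > m.py <<'E'
from h import *
T=cv2.imread('pics/top0.png');S=cv2.imread('pics/scene0.png')
def dark(im,x0,y0,x1,y1):
    g=im[y0:y1,x0:x1].max(2)<75
    n,l,s,c=cv2.connectedComponentsWithStats(g.astype(np.uint8))
    i=1+np.argmax(s[1:,4]);print(s[i]);ys,xs=np.nonzero(l==i);ys=ys+y0;xs=xs+x0
    return xs,ys
for nm,tb,sb in(('A',(165,172,195,195),(150,250,172,275)),('B',(258,192,282,212),(252,188,270,210)),('orange',(355,240,375,262),(356,168,374,188))):
    xs,ys=dark(T,*tb);u,v=xs.mean(),ys.mean()
    xs2,ys2=dark(S,*sb);u2,v2=xs2.mean(),ys2.mean()
    print(nm,u,v,u2,v2,'knob mid',tri(('top',u,v),('scene',u2,v2)).round(1))
for t in('lid_1','tray'):
    capture('top')
    for r in models.regions_of(t,'top'):
        m=r['pixels'].astype(np.uint8);c=max(cv2.findContours(m,0,2)[0],key=cv2.contourArea)
        z=70 if t=='lid_1' else 16
        pts=np.array([at('top',u,v,z)[:2] for u,v in c[:,0]],np.float32)
        print(t,r['confidence'].__round__(2),cv2.minAreaRect(pts))
E
python3 m.py
```

```text
[10  7  9  8 49]
[  5   5  12  15 128]
A 179.22448979591837 182.20408163265307 160.21875 262.1328125 knob mid [627.4 260.9  82.5]
[10  7  7  7 43]
[ 5  5  8 14 92]
B 270.8837209302326 202.11627906976744 260.0869565217391 199.77173913043478 knob mid [571.2  20.2  83.5]
[ 8  8  8  6 40]
[ 5  4  7 12 60]
orange 366.4 250.7 364.0833333333333 177.73333333333332 knob mid [ 440.9 -235.5   24.8]
lid_1 0.94 ((570.8333740234375, 19.934486389160156), (105.06890869140625, 107.71308898925781), 80.57699584960938)
lid_1 0.77 ((440.1054382324219, -225.282958984375), (103.18476867675781, 101.10338592529297), 50.88254165649414)
lid_1 0.6 ((624.9954833984375, 261.17449951171875), (108.74056243896484, 106.58036804199219), 8.515082359313965)
tray 0.65 ((605.7670288085938, -262.5202331542969), (111.21674346923828, 111.83168029785156), 80.30207824707031)
```

```bash
python3 -m pendant '[[[0.53,0.82,-0.14],[0,0,-0.577],0],[[0.53,0.82,-0.14],[0,0,-0.577],0],[[0.53,0.82,-0.14],[0,0,-0.577],0],[[0.53,0.82,-0.14],[0,0,-0.577],0],[[0.53,0.82,-0.14],[0,0,-0.577],0],[[0.53,0.82,-0.14],[0,0,-0.577],0],[[0.53,0.82,-0.14],[0,0,-0.577],0],[[0.53,0.82,-0.14],[0,0,-0.577],0]]' 20
python3 -m pendant '[[[0.53,0.82,-0.14],[0,0,0],0],[[0.53,0.82,-0.14],[0,0,0],0],[[0.53,0.82,-0.14],[0,0,0],0],[[0.53,0.82,-0.14],[0,0,0],0],[[0.53,0.82,-0.14],[0,0,0],0],[[0.53,0.82,-0.14],[0,0,0],0],[[0.53,0.82,-0.14],[0,0,0],0],[[0.53,0.82,-0.14],[0,0,0],0]]'
python3 -m pendant '[[[0.53,0.82,-0.14],[0,0,0],0],[[0.53,0.82,-0.14],[0,0,0],0],[[0.53,0.82,-0.14],[0,0,0],0],[[0.53,0.82,-0.14],[0,0,0],0],[[0.53,0.82,-0.14],[0,0,0],0],[[0.53,0.82,-0.14],[0,0,0],0],[[0.53,0.82,-0.14],[0,0,0],0],[[0.53,0.82,-0.14],[0,0,0],0]]'
python3 -m pendant '[[[0,0,0],[0,0,0],0],[[0,0,0],[0,0,0],0],[[0,0,0],[0,0,0],0]]'
```

```text
time: 1.27
position: [316.4, -371.6, 269.0]
orientation: [0.0, 0.997, -0.083, 0.0]
force: [0.4, -0.2, -0.2]
grip_width: 88.2
grip_force: 0.0
time: 1.93
position: [443.8, -174.8, 235.5]
orientation: [0.0, 0.997, -0.082, 0.0]
force: [-0.5, -0.5, -0.3]
grip_width: 87.8
grip_force: 0.0
time: 2.6
position: [571.0, 22.3, 201.7]
orientation: [-0.0, 0.997, -0.082, 0.0]
force: [0.6, 0.0, -0.1]
grip_width: 87.9
grip_force: 0.0
time: 2.85
position: [569.7, 20.6, 201.7]
orientation: [0.0, 0.997, -0.081, -0.0]
force: [0.0, 0.3, -0.4]
grip_width: 87.9
grip_force: 0.0
```

```bash
python3 -m pendant '[[[0.05,0,-0.41],[0,0,0],0],[[0,0,-0.41],[0,0,0],0],[[0,0,-0.41],[0,0,0],0],[[0,0,-0.41],[0,0,0],0],[[0,0,0],[0,0,0],1],[[0,0,0],[0,0,0],1],[[0,0,0],[0,0,0],1],[[0,0,0],[0,0,0],1]]' 25
python3 -m pendant '[[[0,0,0],[0,0,0],1],[[0,0,0],[0,0,0],1],[[0,0,0],[0,0,0],1],[[0,0,0],[0,0,0],1]]'
```

```text
time: 3.52
position: [572.0, 20.3, 153.6]
orientation: [-0.0, 0.997, -0.082, 0.001]
force: [0.3, 0.7, -0.0]
grip_width: 64.7
grip_force: 0.0
time: 3.85
position: [571.8, 20.9, 152.8]
orientation: [-0.0, 0.997, -0.082, 0.0]
force: [0.3, -0.4, 1.1]
grip_width: 38.2
grip_force: 0.0
```

```bash
python3 -m pendant '[[[0,0,0],[0,0,0],1],[[0,0,0],[0,0,0],1],[[0,0,0],[0,0,0],1],[[0,0,0],[0,0,0],1],[[0,0,0],[0,0,0],1],[[0,0,0.1],[0,0,0],1],[[0,0,0.2],[0,0,0],1],[[0,0,0.3],[0,0,0],1]]'
```

```text
time: 4.52
position: [571.1, 20.9, 170.6]
orientation: [-0.0, 0.997, -0.082, -0.001]
force: [0.3, 1.0, -1.3]
grip_width: 18.8
grip_force: 25.0
```

```bash
python3 -m pendant '[[[0,0,0.8],[0,0,0],1],[[-0.3,0,0.2],[0,0,0],1],[[-0.76,0,0],[0,0,0],1],[[-0.76,0,0],[0,0,0],1],[[-0.76,0,0],[0,0,0],1],[[-0.76,0,0],[0,0,0],1],[[-0.76,0,0],[0,0,0],1],[[0,0,-0.3],[0,0,0],1]]'
python3 -m pendant '[[[0,0,-0.8],[0,0,0],1],[[0,0,-0.8],[0,0,0],1],[[0,0,-0.7],[0,0,0],1],[[0,0,-0.5],[0,0,0],1],[[0,0,0],[0,0,0],1],[[0,0,0],[0,0,0],1]]'
cat > look.py <<'E'
from h import *
import sys
tag=sys.argv[1]
for n in('scene','top'):
    im=capture(n); cv2.imwrite(f'pics/{n}{tag}.png',im)
    for t in('spindle','lid_1'):
        for r in models.regions_of(t,n):
            ys,xs=np.nonzero(r['pixels']);print(n,t,round(r['confidence'],2),r['rect'],xs.mean().round(1),ys.mean().round(1),len(xs))
E
python3 look.py 1
```

```text
time: 5.18
position: [443.5, 21.3, 192.2]
orientation: [-0.0, 0.997, -0.082, -0.002]
force: [-1.4, 0.2, -0.1]
grip_width: 18.4
grip_force: 25.0
time: 5.68
position: [448.4, 20.9, 107.3]
orientation: [-0.0, 0.997, -0.082, -0.001]
force: [0.9, -0.4, -0.7]
grip_width: 18.6
grip_force: 25.0
scene spindle 0.49 [256.0, 205.6, 10.4, 23.8] 260.6 218.1 167
scene lid_1 0.96 [125.0, 242.7, 73.9, 55.2] 162.6 268.4 2427
scene lid_1 0.8 [275.4, 226.9, 66.3, 42.5] 310.6 249.0 1230
scene lid_1 0.65 [339.4, 166.4, 47.3, 33.1] 364.8 183.5 1126
top spindle 0.63 [268.1, 199.6, 9.9, 8.7] 272.0 203.9 96
top spindle 0.23 [354.2, 171.8, 45.5, 39.4] 374.4 190.8 1674
top lid_1 0.91 [157.1, 161.2, 44.2, 43.7] 179.9 183.4 1517
top lid_1 0.77 [341.5, 226.5, 48.9, 51.2] 365.2 251.3 1462
```

```bash
python3 -m pendant '[[[0,0,-0.2],[0,0,0],1],[[0,0,-0.1],[0,0,0],1],[[0,0,-0.07],[0,0,0],1],[[0,0,-0.03],[0,0,0],1],[[0,0,0],[0,0,0],1],[[0,0,0],[0,0,0],1]]'
python3 - <<'E'
import cv2,numpy as np
a=cv2.imread('pics/top1.png')[170:270,230:310];b=cv2.imread('pics/scene1.png')[170:280,210:340]
cv2.imwrite('pics/c1.png',np.hstack([cv2.resize(a,(400,500),interpolation=2),cv2.resize(b,(400,500),interpolation=2)]))
E
```

```text
time: 6.48
position: [448.6, 20.8, 95.5]
orientation: [-0.0, 0.997, -0.082, -0.0]
force: [0.3, 0.3, -0.8]
grip_width: 18.3
grip_force: 25.0
```

View pics/c1.png

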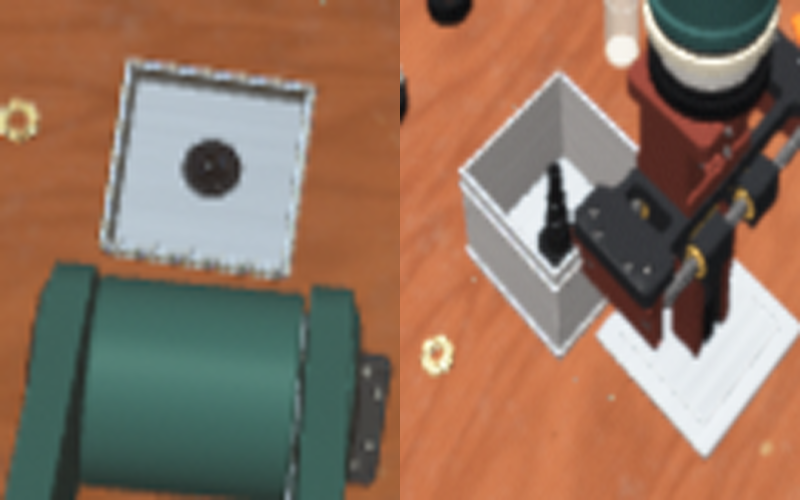

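Left, from the top camera: the open tin with the black spindle standing in it at about (272,204). Right, from the scene camera: its tip is near (260,206), and the lid is held just above the bench, level.

```bash
python3 -m pendant '[[[0,0,-0.04],[0,0,0],1],[[0,0,0],[0,0,0],1],[[0,0,0],[0,0,0],0.3],[[0,0,0],[0,0,0],0.3],[[0,0,0],[0,0,0],0.3],[[0,0,0],[0,0,0],0.3],[[0,0,0.3],[0,0,0],0.6],[[0,0,0.8],[0,0,0],0.6]]'
python3 -m pendant '[[[0,0,1],[0,0,0],0.6],[[0,0,1],[0,0,0],0.6],[[0,0,0],[0,0,0],0.6],[[0,0,0],[0,0,0],0.6]]'
python3 - <<'E'
from h import *
S=cv2.imread('pics/scene1.png');T=cv2.imread('pics/top1.png')
def d(im,x0,y0,x1,y1,th=70):
    g=im[y0:y1,x0:x1].max(2)<th
    n,l,s,c=cv2.connectedComponentsWithStats(g.astype(np.uint8));i=1+np.argmax(s[1:,4]);print(s[i][:]+[x0,y0,0,0,0],c[i]+[x0,y0])
    return c[i]+[x0,y0],s[i]+[x0,y0,0,0,0]
c,_=d(T,260,192,284,216); 
print('foot@z5',at('top',*c,5),'z20',at('top',*c,20))
c2,s2=d(S,252,198,266,230)
print('tip', at('scene',260,s2[1]+.5,58),'foot bottom',at('scene',260.7,s2[1]+s2[3],3))
p=tri(('top',*c),('scene',260.7,218));print(p)
for z in(3,30,58):print(z,proj('scene',[c_ for c_ in at('top',*c,8)[:2]]+[z]))
E
```

```text
time: 7.15
position: [447.0, 21.0, 126.2]
orientation: [-0.0, 0.997, -0.082, -0.003]
force: [1.3, 0.2, -0.6]
grip_width: 36.4
grip_force: 0.0
time: 7.48
position: [450.0, 20.7, 189.5]
orientation: [0.0, 0.997, -0.082, 0.002]
force: [0.2, -0.2, 0.7]
grip_width: 35.0
grip_force: 0.0
[267 199  11  10  84] [272.0952381  203.26190476]
foot@z5 [575.47913179  18.1308965    5.        ] z20 [574.04578557  17.89527141  20.        ]
[256 206  10  22 127] [260.42519685 218.4015748 ]
tip [575.32061317  17.75268059  58.        ] foot bottom [566.83127264  31.14056625   3.        ]
[574.53345276  18.27569269  20.83883588]
3 [261.2178616  223.00601112]
30 [260.61243906 215.13848064]
58 [259.95620824 206.61069111]
```

```bash
python3 -m pendant '[[[0.84,-0.02,0],[0,0,0],0.6],[[0.84,-0.02,0],[0,0,0],0.6],[[0.84,-0.02,0],[0,0,0],0.6],[[0.84,-0.02,0],[0,0,0],0.6],[[0.84,-0.02,0],[0,0,0],0.6],[[0,0,0],[0,0,0],0.6],[[0,0,0],[0,0,0],0.6],[[0,0,0],[0,0,0],0.6]]' 12
python3 -c "
import sys
from h import *
im=capture('scene');cv2.imwrite('pics/s2.png',im)
for i in range(4):print(bot.get_state()['position'])"
```

```text
time: 8.15
position: [573.0, 18.0, 186.1]
orientation: [-0.0, 0.997, -0.082, -0.002]
force: [-0.6, 0.2, 0.1]
grip_width: 35.6
grip_force: 0.0
[572.6940012   18.01770158 186.30769128]
[572.6940012   18.01770158 186.30769128]
[572.6940012   18.01770158 186.30769128]
[572.6940012   18.01770158 186.30769128]
```

```bash
python3 -m pendant '[[[0.08,0,-0.5],[0,0,0],0.6],[[0,0,-0.6],[0,0,0],0.6],[[0,0,-0.6],[0,0,0],0.6],[[0,0,-0.5],[0,0,0],0.6],[[0,0,-0.3],[0,0,0],0.6],[[0,0,-0.14],[0,0,0],0.6],[[0,0,0],[0,0,0],0.6],[[0,0,0],[0,0,0],0.6]]'
python3 -m pendant '[[[0,0,0],[0,0,0],1],[[0,0,0],[0,0,0],1],[[0,0,0],[0,0,0],1],[[0,0,0],[0,0,0],1],[[0,0,0],[0,0,0],1],[[0,0,0],[0,0,0],1]]' 12
```

```text
time: 8.87
position: [577.0, 17.8, 108.6]
orientation: [-0.0, 0.997, -0.082, 0.0]
force: [-0.3, 0.7, 0.6]
grip_width: 35.2
grip_force: 0.0
time: 9.37
position: [577.6, 17.8, 108.8]
orientation: [-0.0, 0.997, -0.082, 0.001]
force: [-0.4, 0.4, 4.9]
grip_width: 14.3
grip_force: 12.2
```

```bash
python3 -m pendant '[[[0,0,0.2],[0,0,0],1],[[0,0,0.5],[0,0,0],1],[[0,0,0.7],[0,0,0],1],[[0,0,0.7],[0,0,0],1],[[0,0,0.6],[0,0,0],1],[[0,0,0.4],[0,0,0],1],[[0,0,0],[0,0,0],1],[[0,0,0],[0,0,0],1]]' 12
python3 - <<'E'
from h import *
im=capture('scene');cv2.imwrite('pics/s3.png',cv2.resize(im[130:280,200:400],(800,600),interpolation=2))
for r in models.regions_of('spindle','scene'):print(r['confidence'],r['rect'])
E
```

```text
time: 10.03
position: [577.3, 17.8, 201.7]
orientation: [-0.0, 0.997, -0.082, 0.001]
force: [0.7, 0.5, -0.9]
grip_width: 14.9
grip_force: 11.9
0.53 [253.2, 175.8, 15.0, 24.8]
```

View pics/s3.png

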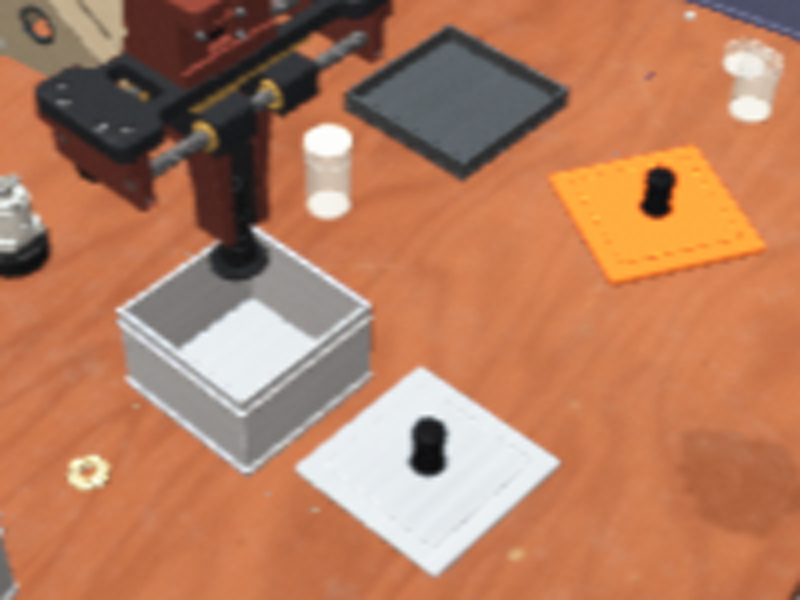

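The spindle hangs upright in the gripper with its foot near full-picture (260,196). The lid lies flat, knob up, near (306,248).

```bash
python3 -m pendant '[[[0.05,-0.4,0],[0,0,0],1],[[0.08,-0.8,0],[0,0,0],1],[[0.1,-0.95,0],[0,0,0],1],[[0.1,-0.95,0],[0,0,0],1],[[0.1,-0.95,0],[0,0,0],1],[[0.1,-0.95,0],[0,0,0],1],[[0.1,-0.95,0],[0,0,0],1],[[0.1,-0.95,0],[0,0,0],1]]'
python3 -m pendant '[[[0.1,-0.95,0],[0,0,0],1],[[0.07,-0.8,0],[0,0,0],1],[[0.05,-0.68,0],[0,0,0],1],[[0,0,-0.6],[0,0,0],1],[[0,0,-0.8],[0,0,0],1],[[0,0,-0.8],[0,0,0],1],[[0,0,0],[0,0,0],1],[[0,0,0],[0,0,0],1]]'
python3 - <<'E'
from h import *
S=capture('scene');cv2.imwrite('pics/s4.png',cv2.resize(S[90:210,250:410],(800,600),interpolation=2))
s=bot.get_state();p=s['position'];print(p)
for z in(p[2]-105.8,p[2]-100.8):print(proj('scene',[p[0],p[1],z]))
print('tray ctr',proj('scene',[605.8,-262.5,3]))
for r in models.regions_of('spindle','scene')+models.regions_of('tray','scene'):print(r['confidence'],r['rect'])
E
```

```text
time: 10.8
position: [598.3, -191.3, 200.0]
orientation: [-0.0, 0.997, -0.082, -0.001]
force: [-0.2, 0.2, -0.2]
grip_width: 14.6
grip_force: 11.9
time: 11.47
position: [604.0, -262.1, 133.1]
orientation: [-0.001, 0.997, -0.082, -0.002]
force: [-0.8, -0.6, 0.2]
grip_width: 14.6
grip_force: 11.9
[ 605.13779607 -262.40941762  134.69039567]
[314.13801997 148.50312406]
[314.22297604 147.01842262]
tray ctr [313.52067729 155.93168008]
0.51 [287.7, 140.1, 53.3, 34.9]
0.7 [286.2, 139.5, 55.6, 34.3]
```

View pics/s4.png

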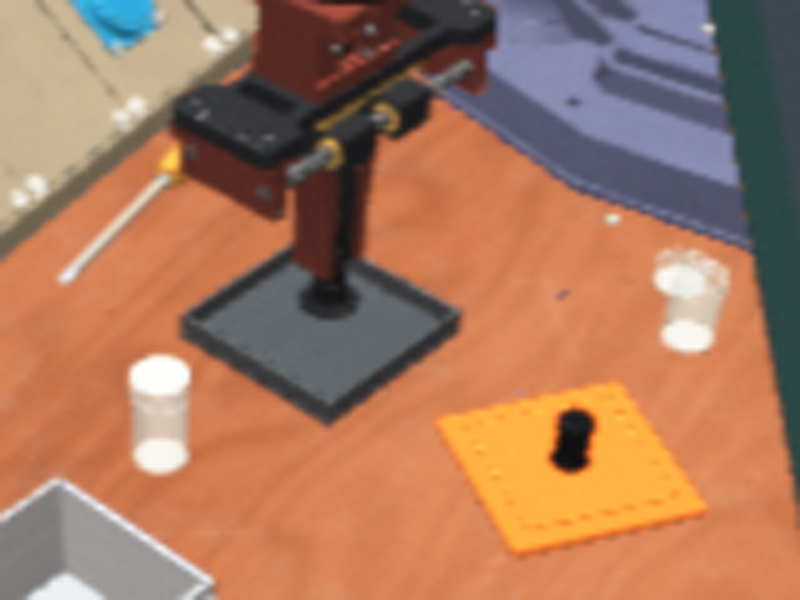

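The spindle is upright over the middle of the tray, its foot near full-picture (315,150).

```bash
python3 -m pendant '[[[0,0,-0.3],[0,0,0],1],[[0,0,-0.25],[0,0,0],1],[[0,0,-0.1],[0,0,0],1],[[0,0,-0.04],[0,0,0],1],[[0,0,0],[0,0,0],1],[[0,0,0],[0,0,0],1]]'
python3 -m pendant '[[[0,0,-0.05],[0,0,0],1],[[0,0,0],[0,0,0],1],[[0,0,0],[0,0,0],1]]'
python3 -m pendant '[[[0,0,-0.04],[0,0,0],1],[[0,0,0],[0,0,0],1],[[0,0,0],[0,0,0],1]]'
```

```text
time: 12.12
position: [605.6, -262.0, 114.5]
orientation: [-0.0, 0.997, -0.082, -0.0]
force: [-0.4, 0.6, -0.3]
grip_width: 14.9
grip_force: 11.9
time: 12.37
position: [605.7, -262.1, 113.1]
orientation: [-0.0, 0.997, -0.082, 0.0]
force: [-0.4, -0.4, -0.8]
grip_width: 14.6
grip_force: 11.9
time: 12.62
position: [605.6, -262.0, 111.8]
orientation: [-0.0, 0.997, -0.082, -0.0]
force: [0.2, 1.2, -0.7]
grip_width: 14.7
grip_force: 11.9
```

```bash
python3 -m pendant '[[[0,0,-0.04],[0,0,0],1],[[0,0,0],[0,0,0],1],[[0,0,0],[0,0,0],1]]'
python3 -m pendant '[[[0,0,-0.04],[0,0,0],1],[[0,0,0],[0,0,0],1],[[0,0,0],[0,0,0],1]]'
python3 -m pendant '[[[0,0,-0.02],[0,0,0],1],[[0,0,0],[0,0,0],1],[[0,0,0],[0,0,0],1]]'
```

```text
time: 12.87
position: [605.5, -262.0, 110.5]
orientation: [-0.0, 0.997, -0.082, -0.0]
force: [-0.3, 0.0, -0.2]
grip_width: 14.7
grip_force: 11.9
time: 13.12
position: [605.5, -262.0, 109.3]
orientation: [-0.0, 0.997, -0.082, -0.0]
force: [0.3, 0.6, -0.1]
grip_width: 14.5
grip_force: 11.9
time: 13.37
position: [605.7, -262.1, 108.9]
orientation: [-0.0, 0.997, -0.082, 0.0]
force: [0.3, -0.7, 0.3]
grip_width: 14.4
grip_force: 12.0
```

```bash
python3 -m pendant '[[[0,0,-0.03],[0,0,0],1],[[0,0,0],[0,0,0],1],[[0,0,0],[0,0,0],1]]'
python3 -m pendant '[[[0,0,-0.02],[0,0,0],1],[[0,0,0],[0,0,0],1],[[0,0,0],[0,0,0],1]]'
```

```text
time: 13.62
position: [605.7, -262.1, 108.8]
orientation: [0.0, 0.997, -0.082, 0.0]
force: [-1.9, -0.2, 6.9]
grip_width: 14.7
grip_force: 12.2
time: 13.87
position: [605.7, -262.2, 108.8]
orientation: [0.0, 0.997, -0.082, 0.0]
force: [-2.4, 1.4, 11.0]
grip_width: 14.8
grip_force: 12.4
```

```bash
python3 -m pendant '[[[0,0,0.04],[0,0,0],1],[[0,0,0],[0,0,0],1],[[0,0,0],[0,0,0],0.75],[[0,0,0],[0,0,0],0.65],[[0,0,0],[0,0,0],0.55],[[0,0,0],[0,0,0],0.5],[[0,0,0],[0,0,0],0.5],[[0,0,0],[0,0,0],0.5]]'
python3 -m pendant '[[[0,0,0.3],[0,0,0],0.5],[[0,0,0.6],[0,0,0],0.5],[[0,0,0.8],[0,0,0],0.5],[[0,0,1],[0,0,0],0.5],[[0,0,1],[0,0,0],0.5],[[-0.5,0,0.5],[0,0,0],0.5],[[-1,0,0],[0,0,0],0.5],[[-1,0,0],[0,0,0],0.5]]'
python3 -m pendant '[[[-1,0,0],[0,0,0],0.5],[[-1,0,0],[0,0,0],0.5],[[0,0,0],[0,0,0],0.5],[[0,0,0],[0,0,0],0.5],[[0,0,0],[0,0,0],0.5]]'
python3 - <<'E'
from h import *
S=capture('scene');T=capture('top')
cv2.imwrite('pics/s5.png',np.hstack([cv2.resize(S[110:290,220:400],(400,400),interpolation=2),cv2.resize(T[150:270,240:400],(400,400),interpolation=2)]))
for n in('scene','top'):
    for r in models.regions_of('spindle',n):
        u,v,w,h=r['rect'];print(n,r['confidence'],r['rect'],at(n,u+w/2,v+h/2,20))
E
```

```text
time: 14.53
position: [605.6, -262.0, 108.4]
orientation: [-0.0, 0.997, -0.082, -0.0]
force: [1.3, 0.8, -0.2]
grip_width: 43.7
grip_force: 0.0
time: 15.2
position: [531.3, -262.5, 236.9]
orientation: [0.001, 0.997, -0.081, 0.002]
force: [-0.8, 0.5, -0.3]
grip_width: 43.4
grip_force: 0.0
time: 15.62
position: [471.4, -262.6, 235.4]
orientation: [0.0, 0.997, -0.082, 0.001]
force: [-0.0, 0.1, 0.4]
grip_width: 44.0
grip_force: 0.0
scene 0.64 [308.5, 140.3, 8.8, 20.3] [ 609.16268694 -263.25353071   20.        ]
```

View pics/s5.png

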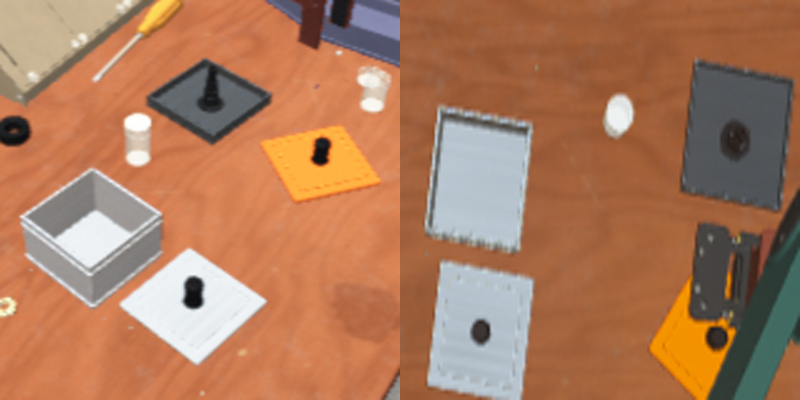

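Both views show the spindle upright in the middle of the tray. The lid lies flat with its knob up in front of the open tin, the orange lid hasn't moved, and the gripper is clear.

```bash
python3 -c "
from station import bot
print(bot.job_done())"
```

```text
the job is handed in; nothing more can be done
None
```

The spindle was in the first tin I opened; it now stands upright in the tray, that tin's lid lies flat on the bench knob up, the second tin stayed shut, and I handed the job in at about 16 s of the 67 s.

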